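# Change over the loads of a two-pan balance

### The arm

A 6-joint arm with a two-finger parallel gripper is mounted at the origin on a cart in front of the work surface, level with it; the furniture and walls round the work are solid. World frame = base frame: x ahead of the robot, y to its left, z up, the work surface at z = 0. Lengths are in m, angles in degrees, forces in N, time in s.
With the tool pointing down it reaches from about 0.3 to 0.75 m from the base axis. Payload 8.5 kg.
Tool frame: the origin (TCP) lies midway between the tips of the shut fingers; the grasp point (between the pads) lies 19 mm behind it (env.pinch_z is the z of the grasp point in the tool frame, in m); z points along the fingers, y is the line along which they close (so a half turn about z gives the same grasp; the last joint's range is limited). The gripper opens to 85 mm and grips with 20 to 120 N. Pads are 22 mm wide; open, the fingers measure 114 mm over their backs; the gripper's body (76 mm by 85 mm) begins 54 mm behind the grasp point. The pads swing forward as they close: fully open they stand 13 mm farther back than shut.
Start: joints at [59.971, 21.807, 74.336, -0, 83.858, -12.336], TCP at [0.167, 0.524, 0.231] pointing down, gripper open.
Joint ranges: [-178.18, 178.18], [-50.72, 133.34], [12.68, 142.11], [-81.47, 261.47], [9.98, 163.14], [-165.26, 165.26]. Speed limits (degrees/s): [136.94, 136.94, 180, 180, 180, 180].

### API

Orientations are given as a 3x3 rotation matrix whose columns are the frame's x, y, z axes.
In Python, from rig import env gives the robot as it stands.
- The arm moves only by the tool arm_command, never from a script. Its argument "deltas" is a list of rows, each an object of numbers: "rx", "ry", "rz": the turn, a rotation vector about the tool's x, y, z in rad; "dx", "dy", "dz": the shift along the tool's x, y, z in m; "fingers": the finger opening in m, from 0 to 0.0854. In form: [{"rx": .., "ry": .., "rz": .., "dx": .., "dy": .., "dz": .., "fingers": ..}, ...]. A call has 1 to 12 rows; each row shifts and turns the commanded pose from where the row before left it, along the tool's axes as they then stand; what a row does not reach is not made up. A row lasts 1/10 s, in which the tool goes at most 50 mm and 8.59 degrees, less where a joint would pass 70% of its speed; a pose out of reach is approached as far as the arm can. A call is refused whole if a number of a shift passes 0.05 or a number of a turn 0.15, either way. A call with a gripper value outside its range is refused whole. The fingers move at their own pace and stop on an object; "squeeze" is the grip in N (left out, the last holds). Time passes only in rows, so rows that do not move let the fingers close. It gives the time, the measured TCP pose, the force, the opening and the grip force at its end, in the units of the state.
- env.observe(): the state, without advancing time (a new reading comes with each control period).
- env.get_image(name): name is "scene" or "top"; returns a dict with "color" (384x512x3 uint8, blue, green, red), "camera_matrix" (3x3 intrinsics, pixels), "eye" and "orientation" of the camera in the world. Camera axes: x right, y up, looking along -z (the intrinsics and any distortion apply to the point x, -y, -z); pixel columns grow to the right and rows downward; lengths in m; the calibration is good to about 2 mm. A picture is of the moment at which its call begins. There is no depth.
- env.close_job(): hands the job in; it is judged then, once.
Trained networks look in a picture, given as the dict that the camera call returned (one of the last four; its "shot" number tells which), for a name from the list of things; names that differ only in an ending like _2 or _b are one class to them, and where a whole thing is asked for, a point or a joint stands for the part that bears it (a point fixed in the world has none). Each returns a list of dicts, best first, with "p" (0 to 1); they miss things now and then, are a little off and sometimes report something else, mostly with a low value. They report only what shows in the picture. A call takes as long as a camera call. They do not tell look-alikes from the thing itself.
- env.look_for(query, picture): "box" ([left, top, right, bottom] in pixels, round what is visible of it).
- env.tip_of(query, picture): "location" ([column, row] in pixels: a listed point, or the origin of a listed thing).
The state is a dict: "time_s": time; "q": joint angles; "qvel": joint speeds; "joint_efforts": joint torques, N m; "position": TCP position; "tool_rot": TCP orientation; "ft_force": force on the tool from outside, world axes, zero at the start; "wrist_torque": the same for the moment, N m; "grip_width": finger opening in m; "gripper_force": force on a finger pad.
Only numpy, scipy, OpenCV 4.12 (cv2) and the standard library are available. Lean on these libraries where they do the work, as an engineer would, in place of code of your own. Each camera call takes 0.05 s, during which the arm holds its last target. There are 200 camera calls.

### The job

This is the second half of a double weighing: the jar of sand on the blue pan balances the two brass masses on the red pan, and now the loads must change sides, so that the jar stands on the red pan and both brass masses stand on the blue pan. Never have the jar and a brass mass on one pan together: stand a load on the free bench while its new pan is cleared, and set everything down without dropping it or tipping it over. At the end all three stand upright and free on their pans, the balance has come to rest level, and the conical flask and the green dropper bottle are still where they were.

Things in the scene. Friction and masses are not known exactly. Their poses are not given: they have to be found in the camera images.
- balance: grey equal-arm balance, closed housing 72 mm high, fixed on the bench, 112 (x) x 318 (y) mm. Origin on the bench under its middle; z up, y along the beam; front (-x, two white scales) faces the robot. The pans stand at x = 0, y = +115 and -115 mm. Bench 90 to 140 mm in front of its origin, up to 60 mm to either side, is clear: free to stand a load on.
- pan_red: red pan: flat dish 124 mm (x) by 88 mm (y), rounded lip 4 mm above its surface; at either end of the balance. Origin at the centre of its upper surface, axes as the balance's; 105 mm above the bench when level. It never tilts, only moves straight up and down 12 mm either way on a light spring: as one pan sinks the other rises.
- pan_blue: blue pan at the other end, otherwise the same. 50 g of difference sends the heavier pan to its lower and the lighter to its upper stop within 1 s; equal loads, or two empty pans, come level in about 2 s. Where on a pan a load stands makes no difference to the balance.
- jar: clear jar of sand with a red screw lid (fixed), 44 mm diameter, 64 mm high, 150 g. Origin at the centre of its underside, z up. Starts on the blue pan.
- mass_large: larger brass mass, a round body with a knob on top, 38 to 40 mm diameter, 34 mm high with the knob, 100 g. Take it by the body, whose sides are upright up to about 19 mm. Origin at the centre of its underside, z up. Starts on the red pan, in the front or the rear half.
- mass_small: smaller brass mass of the same shape, 30 to 32 mm diameter, 30 mm high with the knob, 50 g. Take it by the body, whose sides are upright up to about 15 mm. Origin at the centre of its underside, z up. Starts on the red pan, in the other half.
- flask: clear glass conical flask standing near the balance, 82 mm diameter at the foot, 125 mm high. Origin at the centre of its underside. To be left alone.
- dropper: green dropper bottle with a black teat standing near the balance, 31 mm diameter, 92 mm high. Origin at the centre of its underside. To be left alone.
Not all that is in view belongs to the job. What is shaped like the jar but orange or pink is not meant.

How it is judged (in metres and radians):
At the end, for the whole second after the job is handed in: Jar upright on the red pan, both masses upright on the blue pan (centres within 55 mm of the pan's centre lengthwise, 40 mm across; tilt under 0.15 rad), released, at rest; red pan within 4 mm of its level height; flask and dropper bottle moved less than 20 mm (x of jar in the frame of pan_red between -0.055 and 0.055 m and y of jar in the frame of pan_red between -0.04 and 0.04 m and contact force between jar and pan_red above 0.5 N and angle between each of jar, mass_large, mass_small's own z axis and vertical below 0.15 rad and x of mass_large in the frame of pan_blue between -0.055 and 0.055 m and y of mass_large in the frame of pan_blue between -0.04 and 0.04 m and contact force between mass_large and pan_blue above 0.3 N and x of mass_small in the frame of pan_blue between -0.055 and 0.055 m and y of mass_small in the frame of pan_blue between -0.04 and 0.04 m and contact force between mass_small and pan_blue above 0.15 N and z of pan_red in the frame of balance between 0.101 and 0.109 m and linear speed of each of jar, mass_large, mass_small below 0.02 m/s and distance of each of flask, dropper from where it was at the start of the episode below 0.02 m); the robot touches nothing.
It fails at once if the jar and a brass mass stand on one pan together ((contact force between jar and pan_red above 0.2 N and contact force between any of mass_large, mass_small and pan_red above 0.2 N) or (contact force between jar and pan_blue above 0.2 N and contact force between any of mass_large, mass_small and pan_blue above 0.2 N)).
It fails at once if the jar or a mass is dropped (falls free faster than 0.6 m/s, about 20 mm) ((linear speed of jar above 0.6 m/s and contact force between jar and anything else below 0.01 N) or (linear speed of mass_large above 0.6 m/s and contact force between mass_large and anything else below 0.01 N) or (linear speed of mass_small above 0.6 m/s and contact force between mass_small and anything else below 0.01 N)).
It fails at once if the jar or a mass is tipped over (more than 0.7 rad) (angle between any of jar, mass_large, mass_small's own z axis and vertical above 0.7 rad).
It fails at once if the flask or the dropper bottle is moved by more than 20 mm (distance of any of flask, dropper from where it was at the start of the episode above 0.02 m).
It also fails if it takes over 109 s, if anything falls off the work surface, if the arm or the gripper's body presses on something with over 40 N, if the wrist force passes 120 N, or if a joint passes its speed limit or range.

## Working session

There is one attempt and no reset: what is moved stays moved. The work goes in short steps, Python scripts to look and compute and a tool call to move; the robot and the scene stay as the last step left them, time stands still between calls to the robot, and variables do not carry over. Pictures are saved under pics/ and viewed, at most 14 in all, crops included, and the job is handed in when it is done.

Besides the shell and the picture viewer there is one more tool, called by a JSON object that holds its "method" and its "body", one argument or row to a line. arm_command: Moves the arm, as the interface text tells. Its arguments: {"type":"object","properties":{"deltas":{"type":"array"},"squeeze":{"type":"number"}},"required":["deltas"]}

```bash
ls; mkdir -p pics; cat > h.py <<'E'
import numpy as np, cv2
from rig import env
NAMES=["balance","pan_red","pan_blue","jar","mass_large","mass_small","flask","dropper"]
def ray(p,px):
    K=np.array(p["camera_matrix"]);R=np.array(p["orientation"])
    d=np.linalg.inv(K)@np.array([px[0],px[1],1.0]); d=R@np.array([d[0],-d[1],-d[2]])
    return np.array(p["eye"]),d
def onz(p,px,z):
    e,d=ray(p,px); return e+d*(z-e[2])/d[2]
def proj(p,X):
    c=np.array(p["orientation"]).T@(np.array(X)-np.array(p["eye"])); c=np.array([c[0],-c[1],-c[2]])
    u=np.array(p["camera_matrix"])@c; return u[:2]/u[2]
def tri(p1,a,p2,b):
    e1,d1=ray(p1,a);e2,d2=ray(p2,b)
    s=np.linalg.lstsq(np.c_[d1,-d2],e2-e1,rcond=None)[0]
    x,y=e1+s[0]*d1,e2+s[1]*d2
    return (x+y)/2,np.linalg.norm(x-y)
E
python3 - <<'E'
from h import *
np.set_printoptions(precision=4,suppress=True)
S=env.get_image("scene");T=env.get_image("top")
for n,p in(("scene",S),("top",T)):
    print(n,{k:(v if k!="color" else 0) for k,v in p.items()})
    cv2.imwrite(f"pics/{n}0.png",cv2.resize(p["color"],(800,600)))
for q in NAMES:
    for n,p in(("scene",S),("top",T)):
        print(q,n,[(np.round(d["box"],1).tolist(),round(d["p"],2)) for d in env.look_for(q,p)[:3]],[(np.round(d["location"],1).tolist(),round(d["p"],2)) for d in env.tip_of(q,p)[:3]])
o=env.observe();print(o["time_s"],o["position"],o["tool_rot"],env.pinch_z)
E
```

```text
pics
scene {'color': 0, 'camera_matrix': array([[457.2049,   0.    , 256.9848],
       [  0.    , 457.2049, 194.668 ],
       [  0.    ,   0.    ,   1.    ]]), 'eye': array([-0.0892, -0.3481,  0.9274]), 'orientation': array([[ 0.5148,  0.6314, -0.58  ],
       [-0.8571,  0.393 , -0.333 ],
       [ 0.0177,  0.6685,  0.7435]]), 'shot': 1}
top {'color': 0, 'camera_matrix': array([[465.7979,   0.    , 259.8753],
       [  0.    , 465.7979, 190.7238],
       [  0.    ,   0.    ,   1.    ]]), 'eye': array([0.4831, 0.0188, 1.2902]), 'orientation': array([[-0.0109,  0.996 , -0.0886],
       [-0.9999, -0.011 , -0.0014],
       [-0.0023,  0.0886,  0.9961]]), 'shot': 2}
balance scene [([206.5, 184.8, 335.3, 269.7], 0.96)] [([269.7, 224.4], 0.62), ([289.2, 162.3], 0.37)]
balance top [([248.5, 183.5, 305.0, 228.1], 0.92)] [([270.7, 208.7], 0.78)]
pan_red scene [([283.9, 201.3, 338.5, 246.1], 0.75)] [([313.9, 223.6], 0.66)]
pan_red top [([299.9, 178.5, 337.9, 231.5], 0.95), ([318.6, 186.1, 328.6, 201.6], 0.15)] [([315.1, 203.5], 0.97)]
pan_blue scene [([206.9, 161.8, 262.7, 198.8], 0.92)] [([233.2
[... 638 characters left out ...]
23.6, 216.4], 0.77)]
mass_small scene [([313.6, 206.2, 331.5, 221.9], 0.46)] [([319.8, 216.5], 0.49)]
mass_small top [([320.1, 189.6, 329.1, 201.7], 0.41)] [([324.4, 193.4], 0.43)]
flask scene [([271.8, 126.0, 302.2, 171.3], 0.79)] [([287.5, 162.2], 0.93), ([235.2, 180.8], 0.66)]
flask top [([319.9, 187.0, 327.8, 199.0], 0.68), ([229.0, 101.5, 261.4, 136.6], 0.62)] [([243.2, 121.0], 0.6)]
dropper scene [([208.4, 159.1, 260.5, 201.8], 0.75), ([139.3, 208.5, 154.0, 234.9], 0.54)] [([147.1, 228.6], 0.81)]
dropper top [([172.1, 265.3, 188.7, 274.0], 0.65)] [([185.1, 271.3], 0.65)]
1.7 [0.1671 0.524  0.2313] [[-0.9527  0.304  -0.    ]
 [ 0.304   0.9527 -0.    ]
 [ 0.     -0.     -1.    ]] -0.0187
```

```bash
python3 - <<'E'
import cv2
s=cv2.imread("pics/scene0.png");t=cv2.imread("pics/top0.png")
# crops (pixel scale 800/512)
import numpy as np
k=800/512
def crop(i,l,tp,r,b):
    c=i[int(tp*k):int(b*k),int(l*k):int(r*k)];return cv2.resize(c,(800,600),interpolation=cv2.INTER_CUBIC)
cv2.imwrite("pics/s0c.png",crop(s,130,110,370,290));cv2.imwrite("pics/t0c.png",crop(t,150,90,390,270))
E
```

```text
(no output)
```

View pics/s0c.png

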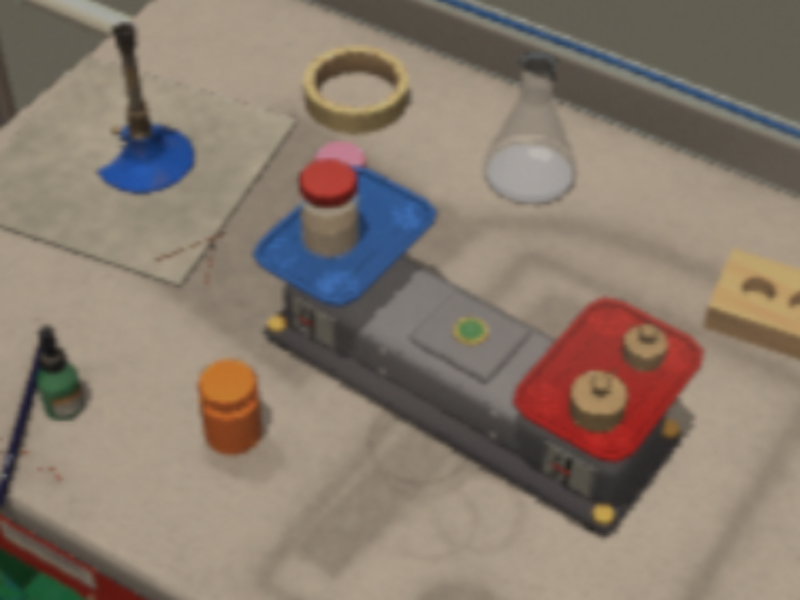

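View pics/t0c.png

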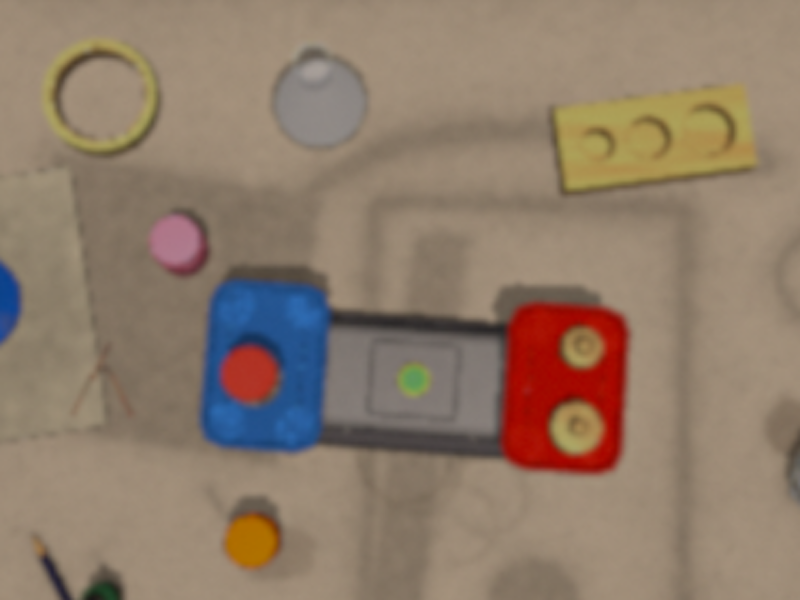

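View pics/scene0.png

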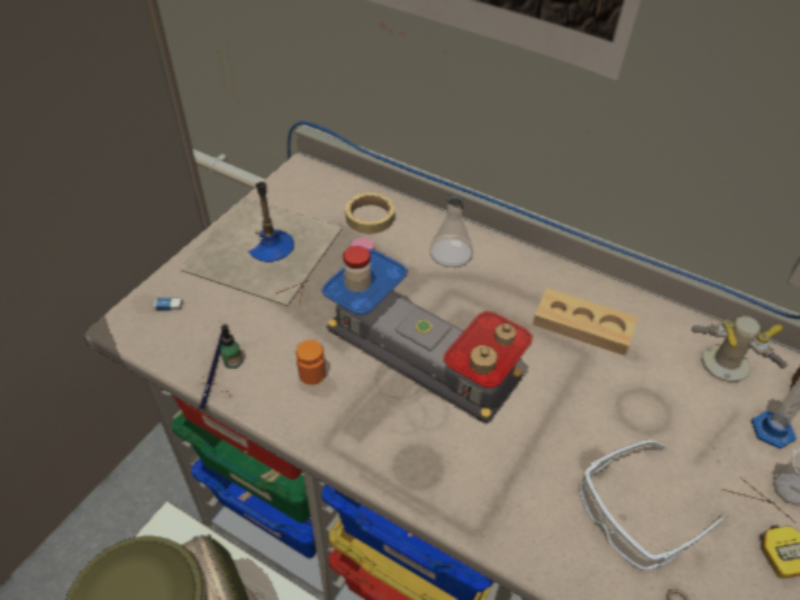

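The jar (red lid, top px ≈ 225,202) is on the blue pan at the left. The large mass (≈ 323,218) is at the front of the red pan and the small one (≈ 325,194) at the rear. The orange and pink jars are decoys. Next I refine positions by colour segmentation.

```bash
cat >> h.py <<'E'
def blobs(p,lo,hi,roi,amin=15):
    hsv=cv2.cvtColor(p["color"],cv2.COLOR_BGR2HSV); 
    m=cv2.inRange(hsv,np.array(lo),np.array(hi)) if lo[0]<=hi[0] else cv2.inRange(hsv,np.array([lo[0],lo[1],lo[2]]),np.array([180,hi[1],hi[2]]))|cv2.inRange(hsv,np.array([0,lo[1],lo[2]]),np.array(hi))
    k=np.zeros_like(m);l,t,r,b=roi;k[t:b,l:r]=255;m&=k
    out=[]
    for c in cv2.findContours(m,cv2.RETR_EXTERNAL,cv2.CHAIN_APPROX_NONE)[0]:
        a=cv2.contourArea(c)
        if a>=amin:
            out.append((a,np.array(cv2.minAreaRect(c)[0]),cv2.minAreaRect(c)[1:],np.array(cv2.minEnclosingCircle(c)[0])))
    return sorted(out,key=lambda x:-x[0])
RED=((172,150,60),(6,255,255));BLUE=((100,120,50),(122,255,255));BRASS=((10,50,90),(32,190,255))
E
python3 - <<'E'
from h import *
np.set_printoptions(precision=4,suppress=True)
T=env.get_image("top");S=env.get_image("scene")
for n,c,r,z in(("red",RED,(295,170,345,240),.107),("blue",BLUE,(200,165,255,235),.107),("lid",RED,(205,180,255,225),.169),("brass",BRASS,(300,178,340,235),.124)):
    for b in blobs(T,*c,r): print(n,b[0],b[1],b[2],onz(T,b[1],z),onz(T,b[3],z))
for n,c,r,z in(("red",RED,(280,195,345,250),.107),("blue",BLUE,(200,155,265,205),.107),("lid",RED,(212,150,250,180),.169),("brass",BRASS,(295,200,335,245),.124)):
    for b in blobs(S,*c,r): print("S",n,b[0],b[1],b[2],onz(S,b[1],z))
# check networks origins on plane
for nm,z in(("jar",.105),("mass_large",.105),("mass_small",.105),("pan_red",.105),("pan_blue",.105),("balance",0),("flask",0),("dropper",0)):
  for p in(T,S): print(nm,[ (onz(p,d["location"],z)[:2],round(d["p"],2)) for d in env.tip_of(nm,p)[:2]])
E
```

```text
red 1675.0 [318.6554 205.2031] ((36.27739334106445, 50.033958435058594), 3.1798300743103027) [ 0.5497 -0.1286  0.107 ] [ 0.5502 -0.1294  0.107 ]
blue 1624.5 [229.0328 198.6393] ((35.49001693725586, 49.79465866088867), 5.19442892074585) [0.569  0.0992 0.107 ] [0.5681 0.0981 0.107 ]
lid 187.5 [224.5 201. ] ((16.0, 15.0), 90.0) [0.5589 0.106  0.169 ] [0.5587 0.1063 0.169 ]
brass 239.0 [319.5 206. ] ((56.0, 39.0), 90.0) [ 0.5467 -0.1285  0.124 ] [ 0.5467 -0.1285  0.124 ]
brass 180.5 [321.75 217.25] ((15.55634880065918, 14.849242210388184), 45.0) [ 0.5185 -0.1335  0.124 ] [ 0.5184 -0.1342  0.124 ]
brass 107.0 [323.6 193.3] ((12.074766159057617, 11.627553939819336), 26.56505012512207) [ 0.5786 -0.1395  0.124 ] [ 0.5786 -0.1399  0.124 ]
S red 1609.0 [311.9001 222.8   ] ((39.20000076293945, 48.20000076293945), 36.869895935058594) [ 0.543  -0.1323  0.107 ]
S blue 843.0 [233.  179.5] ((31.819805145263672, 47.37614822387695), 45.0) [0.5627 0.096  0.107 ]
S lid 154.5 [227.5 164. ] ((12.0, 15.0), 90.0) [0.5493 0.1012 0.169 ]
S brass 170.5 [309.  227.5] ((13.0, 16.0), 90.0) [ 0.5145 -0.1372  0.124
[... 491 characters left out ...]
ay([ 0.5393, -0.0213]), 0.36)]
mass_large [(array([ 0.5486, -0.1344]), 0.75), (array([ 0.527 , -0.1359]), 0.53)]
mass_small [(array([ 0.5788, -0.1408]), 0.55)]
mass_small [(array([ 0.5808, -0.1435]), 0.56), (array([ 0.5485, -0.1303]), 0.4)]
pan_red []
pan_red [(array([ 0.5541, -0.1288]), 0.7)]
pan_blue [(array([0.5679, 0.1005]), 0.66)]
pan_blue [(array([0.5672, 0.0931]), 0.59), (array([0.7045, 0.0145]), 0.3)]
balance [(array([ 0.5496, -0.0183]), 0.83)]
balance [(array([ 0.5584, -0.0135]), 0.91), (array([ 0.6022, -0.1088]), 0.45)]
flask [(array([0.7842, 0.0672]), 0.94), (array([0.5669, 0.1088]), 0.71)]
flask []
dropper [(array([0.3854, 0.2372]), 0.5)]
dropper [(array([0.384 , 0.2459]), 0.85)]
```

```bash
cat >> h.py <<'E'
C=np.array([.5588,-.0148]);a=np.arctan2(.019,.228)
BX=np.array([np.cos(a),-np.sin(a)]);BY=np.array([np.sin(a),np.cos(a)])
def b(w): w=np.array(w)[:2]-C; return np.array([w@BX,w@BY])
def st(*targets):
    o=env.observe();R=np.array(o["tool_rot"]);p=np.array(o["position"])
    print("t",round(o["time_s"],2),"bal-frame tcp",b(p).round(4),p[2].round(4),"yaw err(rad about tool z)",round(float(-(np.arctan2(BY[1],BY[0])-np.arctan2(R[1,1],R[0,1]))),4),"ft",np.round(o["ft_force"],1),"w",round(o["grip_width"],4),"gf",np.round(o["gripper_force"],1),"tilt",R[:2,2].round(4))
E
python3 - <<'E'
from h import *
st()
for n,w in dict(jar=(.558,.106),L=(.517,-.135),S=(.578,-.1405),red=(.549,-.1288),blue=(.568,.099),dropper=(.385,.24),orange=(.42,.1)).items(): print(n,b(w).round(4))
E
```

```text
t 2.6 bal-frame tcp [-0.435   0.5044] 0.2313 yaw err(rad about tool z) -0.2257 ft [-0.3 -0.5  0.2] w 0.0849 gf 0.0 tilt [0. 0.]
jar [-0.0108  0.1203]
L [-0.0317 -0.1233]
S [ 0.0296 -0.1237]
red [-0.0003 -0.1144]
blue [-0.0003  0.1142]
dropper [-0.1944  0.2395]
orange [-0.1479  0.1029]
```

{"method": "arm_command", "body": {
  "deltas": [
    {"rz": -0.1129},
    {"rz": -0.1129},
    {"dx": -0.034, "dy": -0.03},
    {"dx": -0.034, "dy": -0.03},
    {"dx": -0.034, "dy": -0.03},
    {"dx": -0.034, "dy": -0.03},
    {"dx": -0.034, "dy": -0.03},
    {"dx": -0.034, "dy": -0.03},
    {"dx": -0.034, "dy": -0.03},
    {"dx": -0.034, "dy": -0.03},
    {"dx": -0.034, "dy": -0.03},
    {"dx": -0.034, "dy": -0.03}
  ]
}}

```text
invalid input
```

{"method": "arm_command", "body": {
  "deltas": [
    {"dx": -0.034, "dy": -0.03},
    {"dx": -0.034, "dy": -0.03},
    {"dx": -0.016, "dy": -0.024, "fingers": 0.07},
    {},
    {}
  ]
}}

```text
invalid input
```

```bash
python3 - <<'E'
from h import *
st()
E
```

```text
t 2.6 bal-frame tcp [-0.435   0.5044] 0.2313 yaw err(rad about tool z) -0.2257 ft [-0.3 -0.5  0.2] w 0.0849 gf 0.0 tilt [0. 0.]
```

{"method": "arm_command", "body": {
  "deltas": [
    {"rx": 0, "ry": 0, "rz": -0.113, "dx": 0, "dy": 0, "dz": 0, "fingers": 0.085},
    {"rx": 0, "ry": 0, "rz": -0.113, "dx": 0, "dy": 0, "dz": 0, "fingers": 0.085}
  ]
}}

```text
time_s: 2.8
position: [0.1671, 0.524, 0.2313]
tool_rot: [[-0.997, 0.078, -0.0], [0.078, 0.997, -0.0], [0.0, -0.0, -1.0]]
ft_force: [0.5, 0.2, 0.9]
grip_width: 0.0853
gripper_force: 0.0
```

{"method": "arm_command", "body": {
  "deltas": [
    {"rx": 0, "ry": 0, "rz": 0, "dx": -0.034, "dy": -0.031, "dz": 0, "fingers": 0.07},
    {"rx": 0, "ry": 0, "rz": 0, "dx": -0.034, "dy": -0.031, "dz": 0, "fingers": 0.07},
    {"rx": 0, "ry": 0, "rz": 0, "dx": -0.034, "dy": -0.031, "dz": 0, "fingers": 0.07},
    {"rx": 0, "ry": 0, "rz": 0, "dx": -0.034, "dy": -0.031, "dz": 0, "fingers": 0.07},
    {"rx": 0, "ry": 0, "rz": 0, "dx": -0.034, "dy": -0.031, "dz": 0, "fingers": 0.07},
    {"rx": 0, "ry": 0, "rz": 0, "dx": -0.034, "dy": -0.031, "dz": 0, "fingers": 0.07},
    {"rx": 0, "ry": 0, "rz": 0, "dx": -0.034, "dy": -0.031, "dz": 0, "fingers": 0.07},
    {"rx": 0, "ry": 0, "rz": 0, "dx": -0.034, "dy": -0.031, "dz": 0, "fingers": 0.07},
    {"rx": 0, "ry": 0, "rz": 0, "dx": -0.034, "dy": -0.031, "dz": 0, "fingers": 0.07},
    {"rx": 0, "ry": 0, "rz": 0, "dx": -0.034, "dy": -0.031, "dz": 0, "fingers": 0.07},
    {"rx": 0, "ry": 0, "rz": 0, "dx": -0.034, "dy": -0.031, "dz": 0, "fingers": 0.07},
    {"rx": 0, "ry": 0, "rz": 0, "dx": -0.034, "dy": -0.031, "dz": 0, "fingers": 0.07}
  ]
}}

```text
time_s: 4.0
position: [0.5441, 0.1179, 0.2314]
tool_rot: [[-0.997, 0.083, 0.0], [0.083, 0.997, 0.0], [-0.0, 0.0, -1.0]]
ft_force: [0.8, 0.9, -0.8]
grip_width: 0.0702
gripper_force: 0.0
```

{"method": "arm_command", "body": {
  "deltas": [
    {"rx": 0, "ry": 0, "rz": 0, "dx": -0.016, "dy": -0.012, "dz": 0, "fingers": 0.07},
    {"rx": 0, "ry": 0, "rz": 0, "dx": 0, "dy": 0, "dz": 0, "fingers": 0.07},
    {"rx": 0, "ry": 0, "rz": 0, "dx": 0, "dy": 0, "dz": 0, "fingers": 0.07}
  ]
}}

```text
time_s: 4.3
position: [0.5576, 0.1063, 0.2311]
tool_rot: [[-0.997, 0.083, -0.001], [0.083, 0.997, 0.0], [0.001, 0.0, -1.0]]
ft_force: [-0.0, 1.0, -0.2]
grip_width: 0.0698
gripper_force: 0.0
```

```bash
python3 - <<'E'
from h import *
st()
S=env.get_image("scene");T=env.get_image("top")
o=np.hstack([cv2.resize(S["color"][110:290,180:360],(400,400)),cv2.resize(T["color"][110:290,170:350],(400,400))])
cv2.imwrite("pics/a1.png",o)
E
```

```text
t 4.3 bal-frame tcp [-0.0112  0.1206] 0.2311 yaw err(rad about tool z) -0.0001 ft [-0.   1.  -0.2] w 0.0698 gf 0.0 tilt [-0.0007  0.0003]
```

View pics/a1.png

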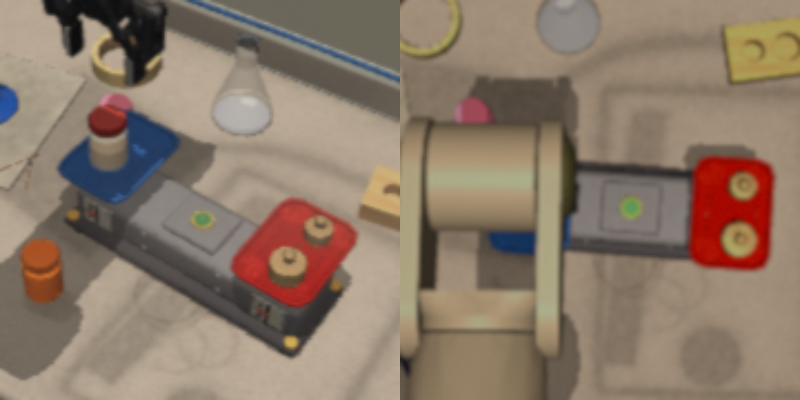

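The gripper hangs right above the jar and the masses are unobstructed. Descending.

{"method": "arm_command", "body": {
  "deltas": [
    {"rx": 0, "ry": 0, "rz": 0, "dx": 0, "dy": 0, "dz": 0.03, "fingers": 0.07},
    {"rx": 0, "ry": 0, "rz": 0, "dx": 0, "dy": 0, "dz": 0.03, "fingers": 0.07},
    {"rx": 0, "ry": 0, "rz": 0, "dx": 0, "dy": 0, "dz": 0.03, "fingers": 0.07},
    {"rx": 0, "ry": 0, "rz": 0, "dx": 0, "dy": 0, "dz": 0.023, "fingers": 0.07},
    {"rx": 0, "ry": 0, "rz": 0, "dx": 0, "dy": 0, "dz": 0, "fingers": 0.07},
    {"rx": 0, "ry": 0, "rz": 0, "dx": 0, "dy": 0, "dz": 0, "fingers": 0.055},
    {"rx": 0, "ry": 0, "rz": 0, "dx": 0, "dy": 0, "dz": 0, "fingers": 0.048},
    {"rx": 0, "ry": 0, "rz": 0, "dx": 0, "dy": 0, "dz": 0, "fingers": 0.035},
    {"rx": 0, "ry": 0, "rz": 0, "dx": 0, "dy": 0, "dz": 0, "fingers": 0.035},
    {"rx": 0, "ry": 0, "rz": 0, "dx": 0, "dy": 0, "dz": 0, "fingers": 0.035},
    {"rx": 0, "ry": 0, "rz": 0, "dx": 0, "dy": 0, "dz": 0, "fingers": 0.035}
  ],
  "squeeze": 30
}}

```text
time_s: 5.5
position: [0.5581, 0.1062, 0.1186]
tool_rot: [[-0.997, 0.083, 0.001], [0.083, 0.997, 0.0], [-0.001, 0.0, -1.0]]
ft_force: [0.4, 0.5, -0.3]
grip_width: 0.0434
gripper_force: 31.1
```

{"method": "arm_command", "body": {
  "deltas": [
    {"rx": 0, "ry": 0, "rz": 0, "dx": 0, "dy": 0, "dz": -0.01, "fingers": 0.035},
    {"rx": 0, "ry": 0, "rz": 0, "dx": 0, "dy": 0, "dz": -0.02, "fingers": 0.035},
    {"rx": 0, "ry": 0, "rz": 0, "dx": 0, "dy": 0, "dz": -0.02, "fingers": 0.035},
    {"rx": 0, "ry": 0, "rz": 0, "dx": 0.01, "dy": -0.012, "dz": 0, "fingers": 0.035},
    {"rx": 0, "ry": 0, "rz": 0, "dx": 0.014, "dy": -0.0185, "dz": 0, "fingers": 0.035},
    {"rx": 0, "ry": 0, "rz": 0, "dx": 0.016, "dy": -0.022, "dz": 0, "fingers": 0.035},
    {"rx": 0, "ry": 0, "rz": 0, "dx": 0.016, "dy": -0.022, "dz": 0, "fingers": 0.035},
    {"rx": 0, "ry": 0, "rz": 0, "dx": 0.016, "dy": -0.022, "dz": 0, "fingers": 0.035},
    {"rx": 0, "ry": 0, "rz": 0, "dx": 0.016, "dy": -0.022, "dz": 0, "fingers": 0.035},
    {"rx": 0, "ry": 0, "rz": 0, "dx": 0.01, "dy": -0.014, "dz": 0, "fingers": 0.035},
    {"rx": 0, "ry": 0, "rz": 0, "dx": 0.006, "dy": -0.008, "dz": 0, "fingers": 0.035},
    {"rx": 0, "ry": 0, "rz": 0, "dx": 0, "dy": 0, "dz": 0, "fingers": 0.035}
  ]
}}

```text
time_s: 6.7
position: [0.4423, -0.0257, 0.1687]
tool_rot: [[-0.996, 0.084, 0.0], [0.084, 0.996, -0.0], [-0.0, -0.0, -1.0]]
ft_force: [0.5, 0.0, -1.4]
grip_width: 0.0432
gripper_force: 31.2
```

{"method": "arm_command", "body": {
  "deltas": [
    {"rx": 0, "ry": 0, "rz": 0, "dx": 0, "dy": 0, "dz": 0.02, "fingers": 0.035},
    {"rx": 0, "ry": 0, "rz": 0, "dx": 0, "dy": 0, "dz": 0.03, "fingers": 0.035},
    {"rx": 0, "ry": 0, "rz": 0, "dx": 0, "dy": 0, "dz": 0.03, "fingers": 0.035},
    {"rx": 0, "ry": 0, "rz": 0, "dx": 0, "dy": 0, "dz": 0.03, "fingers": 0.035},
    {"rx": 0, "ry": 0, "rz": 0, "dx": 0, "dy": 0, "dz": 0.02, "fingers": 0.035},
    {"rx": 0, "ry": 0, "rz": 0, "dx": 0, "dy": 0, "dz": 0.01, "fingers": 0.035},
    {"rx": 0, "ry": 0, "rz": 0, "dx": 0, "dy": 0, "dz": 0.007, "fingers": 0.035},
    {"rx": 0, "ry": 0, "rz": 0, "dx": 0, "dy": 0, "dz": 0.003, "fingers": 0.035},
    {"rx": 0, "ry": 0, "rz": 0, "dx": 0, "dy": 0, "dz": 0, "fingers": 0.035}
  ]
}}

```text
time_s: 7.6
position: [0.443, -0.0252, 0.0186]
tool_rot: [[-0.997, 0.082, 0.001], [0.082, 0.997, -0.0], [-0.001, -0.0, -1.0]]
ft_force: [0.5, 0.5, -1.3]
grip_width: 0.0431
gripper_force: 31.1
```

```bash
python3 - <<'E'
from h import *
st()
E
```

```text
t 7.6 bal-frame tcp [-0.1145 -0.0199] 0.0186 yaw err(rad about tool z) 0.0005 ft [ 0.5  0.5 -1.3] w 0.0431 gf 31.1 tilt [ 0.0007 -0.0002]
```

{"method": "arm_command", "body": {
  "deltas": [
    {"rx": 0, "ry": 0, "rz": 0, "dx": 0, "dy": 0, "dz": 0.002, "fingers": 0.035},
    {"rx": 0, "ry": 0, "rz": 0, "dx": 0, "dy": 0, "dz": 0.002, "fingers": 0.035},
    {"rx": 0, "ry": 0, "rz": 0, "dx": 0, "dy": 0, "dz": 0, "fingers": 0.035}
  ]
}}

```text
time_s: 7.9
position: [0.4431, -0.0253, 0.0155]
tool_rot: [[-0.997, 0.083, 0.002], [0.083, 0.997, -0.001], [-0.002, -0.0, -1.0]]
ft_force: [-2.3, 0.2, 13.0]
grip_width: 0.043
gripper_force: 32.1
```

{"method": "arm_command", "body": {
  "deltas": [
    {"rx": 0, "ry": 0, "rz": 0, "dx": 0, "dy": 0, "dz": -0.001, "fingers": 0.035},
    {"rx": 0, "ry": 0, "rz": 0, "dx": 0, "dy": 0, "dz": 0, "fingers": 0.05},
    {"rx": 0, "ry": 0, "rz": 0, "dx": 0, "dy": 0, "dz": 0, "fingers": 0.07},
    {"rx": 0, "ry": 0, "rz": 0, "dx": 0, "dy": 0, "dz": 0, "fingers": 0.07},
    {"rx": 0, "ry": 0, "rz": 0, "dx": 0, "dy": 0, "dz": -0.02, "fingers": 0.07},
    {"rx": 0, "ry": 0, "rz": 0, "dx": 0, "dy": 0, "dz": -0.04, "fingers": 0.07},
    {"rx": 0, "ry": 0, "rz": 0, "dx": 0, "dy": 0, "dz": -0.04, "fingers": 0.07},
    {"rx": 0, "ry": 0, "rz": 0, "dx": 0, "dy": 0, "dz": -0.04, "fingers": 0.07},
    {"rx": 0, "ry": 0, "rz": 0, "dx": 0, "dy": 0, "dz": -0.04, "fingers": 0.07},
    {"rx": 0, "ry": 0, "rz": 0, "dx": 0, "dy": 0, "dz": -0.03, "fingers": 0.07},
    {"rx": 0, "ry": 0, "rz": 0, "dx": 0, "dy": 0, "dz": 0, "fingers": 0.07}
  ]
}}

```text
time_s: 9.0
position: [0.444, -0.0256, 0.2289]
tool_rot: [[-0.997, 0.083, 0.007], [0.083, 0.997, -0.002], [-0.007, -0.002, -1.0]]
ft_force: [0.1, -0.0, -0.6]
grip_width: 0.07
gripper_force: 0.0
```

```bash
python3 - <<'E'
from h import *
st()
S=env.get_image("scene");T=env.get_image("top")
o=np.hstack([cv2.resize(S["color"][130:290,200:360],(400,400),interpolation=cv2.INTER_CUBIC),cv2.resize(T["color"][130:290,190:350],(400,400),interpolation=cv2.INTER_CUBIC)])
cv2.imwrite("pics/a2.png",o)
for bb in blobs(T,*BRASS,(300,178,345,235)): print(bb[1],bb[2],b(onz(T,bb[1],.112)),b(onz(T,bb[3],.112)))
E
```

```text
t 9.0 bal-frame tcp [-0.1135 -0.0203] 0.2289 yaw err(rad about tool z) 0.0005 ft [ 0.1 -0.  -0.6] w 0.07 gf 0.0 tilt [ 0.0073 -0.0025]
[322. 206.] ((56.0, 44.0), 90.0) [-0.00133435 -0.12212033] [-0.00133435 -0.12212033]
[321.5 217.5] ((15.0, 15.0), 90.0) [-0.03045105 -0.12261775] [-0.03045105 -0.12261775]
[323.  193.5] ((11.0, 12.0), 90.0) [ 0.03054237 -0.12273217] [ 0.02982927 -0.12295672]
```

View pics/a2.png

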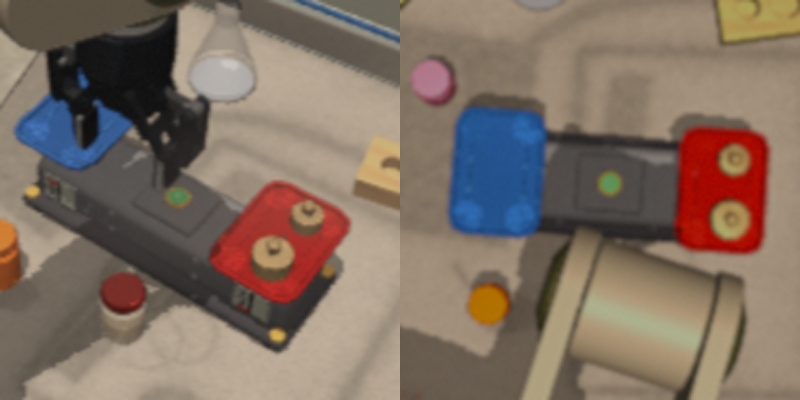

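The jar stands upright on the bench front-centre, and the red pan with both masses is at its lower stop. Going to the large mass.

{"method": "arm_command", "body": {
  "deltas": [
    {"rx": 0, "ry": 0, "rz": 0, "dx": -0.02, "dy": -0.026, "dz": 0, "fingers": 0.055},
    {"rx": 0, "ry": 0, "rz": 0, "dx": -0.02, "dy": -0.026, "dz": 0, "fingers": 0.055},
    {"rx": 0, "ry": 0, "rz": 0, "dx": -0.02, "dy": -0.026, "dz": 0, "fingers": 0.055},
    {"rx": 0, "ry": 0, "rz": 0, "dx": -0.0225, "dy": -0.0247, "dz": 0, "fingers": 0.055},
    {"rx": 0, "ry": 0, "rz": 0, "dx": 0, "dy": 0, "dz": 0.04, "fingers": 0.055},
    {"rx": 0, "ry": 0, "rz": 0, "dx": 0, "dy": 0, "dz": 0.03, "fingers": 0.055},
    {"rx": 0, "ry": 0, "rz": 0, "dx": 0, "dy": 0, "dz": 0, "fingers": 0.055},
    {"rx": 0, "ry": 0, "rz": 0, "dx": 0, "dy": 0, "dz": 0, "fingers": 0.055}
  ]
}}

```text
time_s: 9.9
position: [0.5163, -0.1343, 0.155]
tool_rot: [[-0.997, 0.083, -0.002], [0.083, 0.997, 0.001], [0.002, 0.001, -1.0]]
ft_force: [0.2, -0.3, -0.2]
grip_width: 0.0551
gripper_force: 0.0
```

```bash
python3 - <<'E'
from h import *
st()
S=env.get_image("scene")
cv2.imwrite("pics/a3.png",cv2.resize(S["color"][160:265,250:390],(800,600),interpolation=cv2.INTER_CUBIC))
p=env.observe()["position"]; w=env.observe()["grip_width"]
for s in(-1,1): print(proj(S,[p[0]+BY[0]*s*w/2,p[1]+BY[1]*s*w/2,p[2]]))
E
```

```text
t 9.9 bal-frame tcp [-0.0325 -0.1226] 0.155 yaw err(rad about tool z) 0.0004 ft [ 0.2 -0.3 -0.2] w 0.0551 gf 0.0 tilt [-0.0016  0.0008]
[320.77515823 223.11465551]
[299.13313343 211.40385696]
```

View pics/a3.png

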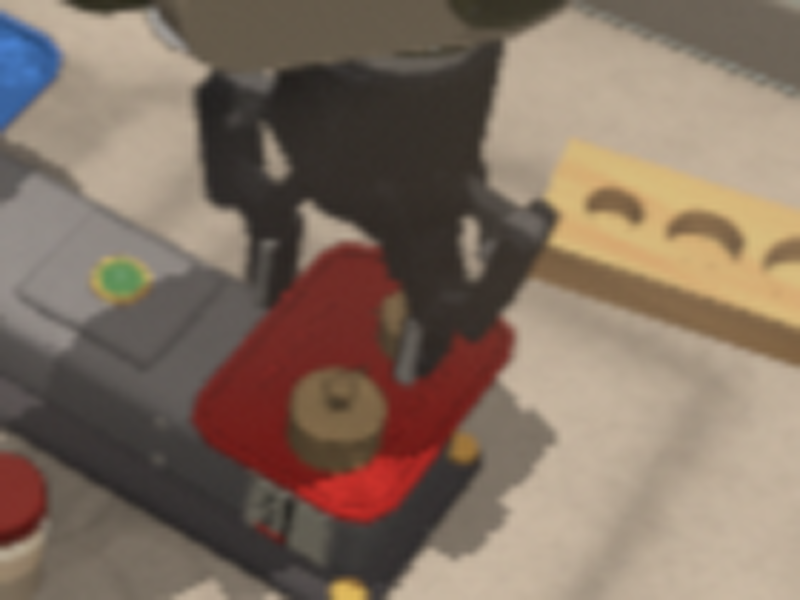

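The fingers hang level on both sides of the large mass. Descending to TCP z 0.095 and gripping.

{"method": "arm_command", "body": {
  "deltas": [
    {"rx": 0, "ry": 0, "rz": 0, "dx": 0, "dy": 0, "dz": 0.02, "fingers": 0.055},
    {"rx": 0, "ry": 0, "rz": 0, "dx": 0, "dy": 0, "dz": 0.02, "fingers": 0.055},
    {"rx": 0, "ry": 0, "rz": 0, "dx": 0, "dy": 0, "dz": 0.015, "fingers": 0.055},
    {"rx": 0, "ry": 0, "rz": 0, "dx": 0, "dy": 0, "dz": 0.005, "fingers": 0.055},
    {"rx": 0, "ry": 0, "rz": 0, "dx": 0, "dy": 0, "dz": 0, "fingers": 0.055},
    {"rx": 0, "ry": 0, "rz": 0, "dx": 0, "dy": 0, "dz": 0, "fingers": 0.055}
  ]
}}

```text
time_s: 10.55
position: [0.517, -0.1346, 0.0966]
tool_rot: [[-0.997, 0.083, 0.002], [0.083, 0.997, -0.001], [-0.002, -0.001, -1.0]]
ft_force: [-0.6, -0.3, 0.6]
grip_width: 0.0549
gripper_force: 0.0
```

{"method": "arm_command", "body": {
  "deltas": [
    {"rx": 0, "ry": 0, "rz": 0, "dx": 0, "dy": 0, "dz": 0, "fingers": 0.046},
    {"rx": 0, "ry": 0, "rz": 0, "dx": 0, "dy": 0, "dz": 0, "fingers": 0.042},
    {"rx": 0, "ry": 0, "rz": 0, "dx": 0, "dy": 0, "dz": 0, "fingers": 0.03},
    {"rx": 0, "ry": 0, "rz": 0, "dx": 0, "dy": 0, "dz": 0, "fingers": 0.03},
    {"rx": 0, "ry": 0, "rz": 0, "dx": 0, "dy": 0, "dz": 0, "fingers": 0.03},
    {"rx": 0, "ry": 0, "rz": 0, "dx": 0, "dy": 0, "dz": 0, "fingers": 0.03}
  ],
  "squeeze": 30
}}

```text
time_s: 11.15
position: [0.5167, -0.1347, 0.0961]
tool_rot: [[-0.997, 0.083, 0.001], [0.083, 0.997, -0.001], [-0.001, -0.001, -1.0]]
ft_force: [-1.6, -0.0, 6.1]
grip_width: 0.0364
gripper_force: 29.7
```

```bash
python3 - <<'E'
from h import *
st()
S=env.get_image("scene")
cv2.imwrite("pics/a4.png",cv2.resize(S["color"][180:255,270:370],(800,600),interpolation=cv2.INTER_CUBIC))
E
```

```text
t 11.15 bal-frame tcp [-0.032  -0.1229] 0.0961 yaw err(rad about tool z) 0.0003 ft [-1.6 -0.   6.1] w 0.0364 gf 29.7 tilt [ 0.0013 -0.0009]
```

View pics/a4.png

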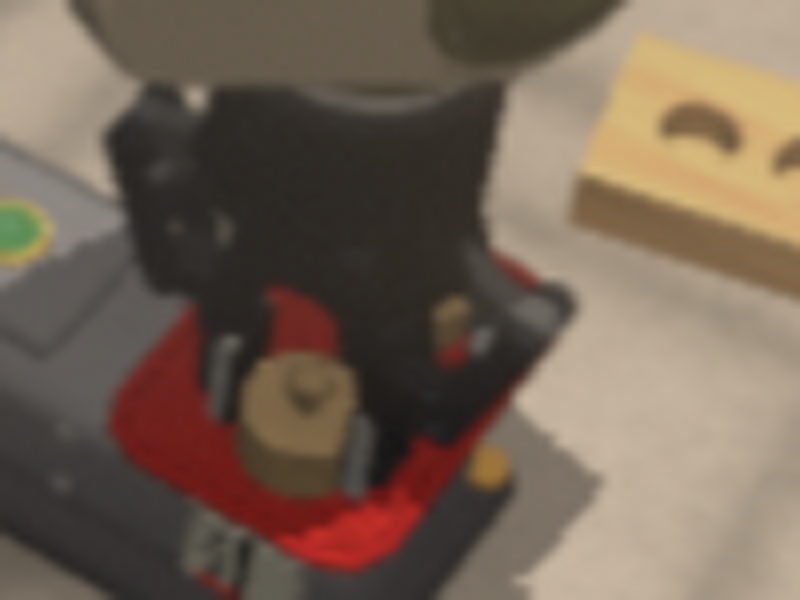

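{"method": "arm_command", "body": {
  "deltas": [
    {"rx": 0, "ry": 0, "rz": 0, "dx": 0, "dy": 0, "dz": -0.002, "fingers": 0.03},
    {"rx": 0, "ry": 0, "rz": 0, "dx": 0, "dy": 0, "dz": -0.003, "fingers": 0.03},
    {"rx": 0, "ry": 0, "rz": 0, "dx": 0, "dy": 0, "dz": -0.004, "fingers": 0.03},
    {"rx": 0, "ry": 0, "rz": 0, "dx": 0, "dy": 0, "dz": -0.004, "fingers": 0.03},
    {"rx": 0, "ry": 0, "rz": 0, "dx": 0, "dy": 0, "dz": 0, "fingers": 0.03}
  ]
}}

```text
time_s: 11.7
position: [0.5166, -0.1345, 0.1089]
tool_rot: [[-0.997, 0.083, 0.001], [0.083, 0.997, -0.0], [-0.001, -0.0, -1.0]]
ft_force: [-0.4, 0.5, -1.7]
grip_width: 0.0363
gripper_force: 30.1
```

```bash
python3 - <<'E'
from h import *
st()
S=env.get_image("scene")
cv2.imwrite("pics/a5.png",cv2.resize(S["color"][180:255,270:370],(800,600),interpolation=cv2.INTER_CUBIC))
E
```

```text
t 11.7 bal-frame tcp [-0.0321 -0.1227] 0.1089 yaw err(rad about tool z) 0.0004 ft [-0.4  0.5 -1.7] w 0.0363 gf 30.1 tilt [ 0.001  -0.0005]
```

View pics/a5.png

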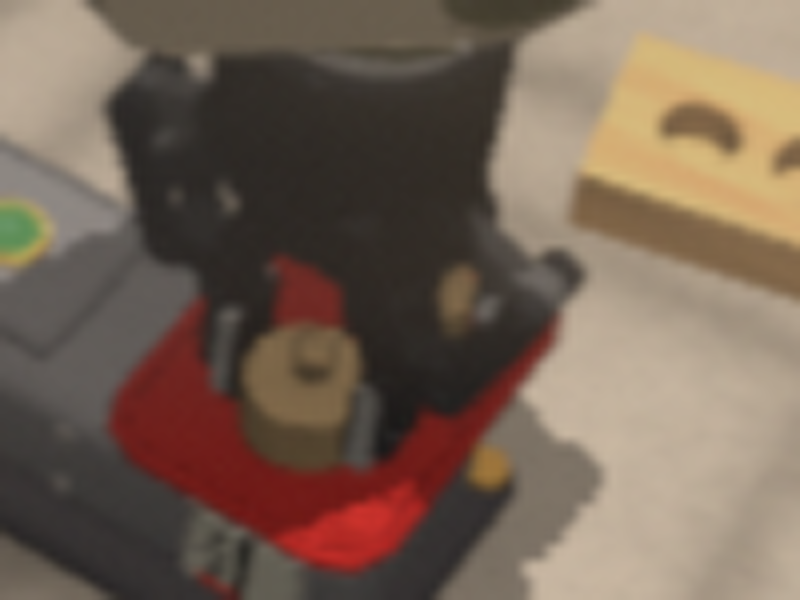

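The large mass is lifted cleanly and upright between the pads. Carrying it to the front half of the blue pan.

{"method": "arm_command", "body": {
  "deltas": [
    {"rx": 0, "ry": 0, "rz": 0, "dx": 0, "dy": 0, "dz": -0.015, "fingers": 0.03},
    {"rx": 0, "ry": 0, "rz": 0, "dx": 0, "dy": 0, "dz": -0.02, "fingers": 0.03},
    {"rx": 0, "ry": 0, "rz": 0, "dx": 0, "dy": 0.007, "dz": -0.015, "fingers": 0.03},
    {"rx": 0, "ry": 0, "rz": 0, "dx": 0, "dy": 0.018, "dz": 0, "fingers": 0.03},
    {"rx": 0, "ry": 0, "rz": 0, "dx": 0, "dy": 0.028, "dz": 0, "fingers": 0.03},
    {"rx": 0, "ry": 0, "rz": 0, "dx": 0, "dy": 0.032, "dz": 0, "fingers": 0.03},
    {"rx": 0, "ry": 0, "rz": 0, "dx": 0, "dy": 0.032, "dz": 0, "fingers": 0.03},
    {"rx": 0, "ry": 0, "rz": 0, "dx": -0.002, "dy": 0.032, "dz": 0, "fingers": 0.03},
    {"rx": 0, "ry": 0, "rz": 0, "dx": 0, "dy": 0.032, "dz": 0, "fingers": 0.03},
    {"rx": 0, "ry": 0, "rz": 0, "dx": 0, "dy": 0.028, "dz": 0, "fingers": 0.03},
    {"rx": 0, "ry": 0, "rz": 0, "dx": 0, "dy": 0.02, "dz": 0, "fingers": 0.03},
    {"rx": 0, "ry": 0, "rz": 0, "dx": 0, "dy": 0.009, "dz": 0, "fingers": 0.03}
  ]
}}

```text
time_s: 12.95
position: [0.5379, 0.1042, 0.1581]
tool_rot: [[-0.997, 0.081, -0.0], [0.081, 0.997, 0.0], [0.0, 0.0, -1.0]]
ft_force: [0.5, -0.5, -1.7]
grip_width: 0.0365
gripper_force: 30.3
```

{"method": "arm_command", "body": {
  "deltas": [
    {"rx": 0, "ry": 0, "rz": 0, "dx": 0, "dy": 0, "dz": 0.01, "fingers": 0.03},
    {"rx": 0, "ry": 0, "rz": 0, "dx": 0, "dy": 0, "dz": 0.015, "fingers": 0.03},
    {"rx": 0, "ry": 0, "rz": 0, "dx": 0, "dy": 0, "dz": 0.008, "fingers": 0.03},
    {"rx": 0, "ry": 0, "rz": 0, "dx": 0, "dy": 0, "dz": 0.005, "fingers": 0.03},
    {"rx": 0, "ry": 0, "rz": 0, "dx": 0, "dy": 0, "dz": 0.004, "fingers": 0.03},
    {"rx": 0, "ry": 0, "rz": 0, "dx": 0, "dy": 0, "dz": 0.004, "fingers": 0.03},
    {"rx": 0, "ry": 0, "rz": 0, "dx": 0, "dy": 0, "dz": 0.004, "fingers": 0.03},
    {"rx": 0, "ry": 0, "rz": 0, "dx": 0, "dy": 0, "dz": 0.004, "fingers": 0.03},
    {"rx": 0, "ry": 0, "rz": 0, "dx": 0, "dy": 0, "dz": 0.003, "fingers": 0.03},
    {"rx": 0, "ry": 0, "rz": 0, "dx": 0, "dy": 0, "dz": 0.002, "fingers": 0.03},
    {"rx": 0, "ry": 0, "rz": 0, "dx": 0, "dy": 0, "dz": 0, "fingers": 0.03}
  ]
}}

```text
time_s: 14.05
position: [0.538, 0.1027, 0.0991]
tool_rot: [[-0.997, 0.083, -0.0], [0.083, 0.997, 0.0], [0.0, 0.0, -1.0]]
ft_force: [0.3, -0.3, 0.6]
grip_width: 0.0361
gripper_force: 30.4
```

```bash
python3 - <<'E'
from h import *
st()
S=env.get_image("scene")
cv2.imwrite("pics/a6.png",cv2.resize(S["color"][120:270,180:380],(800,600),interpolation=cv2.INTER_CUBIC))
E
```

```text
t 14.05 bal-frame tcp [-0.0305  0.1154] 0.0991 yaw err(rad about tool z) 0.0004 ft [ 0.3 -0.3  0.6] w 0.0361 gf 30.4 tilt [-0.0003  0.    ]
```

View pics/a6.png

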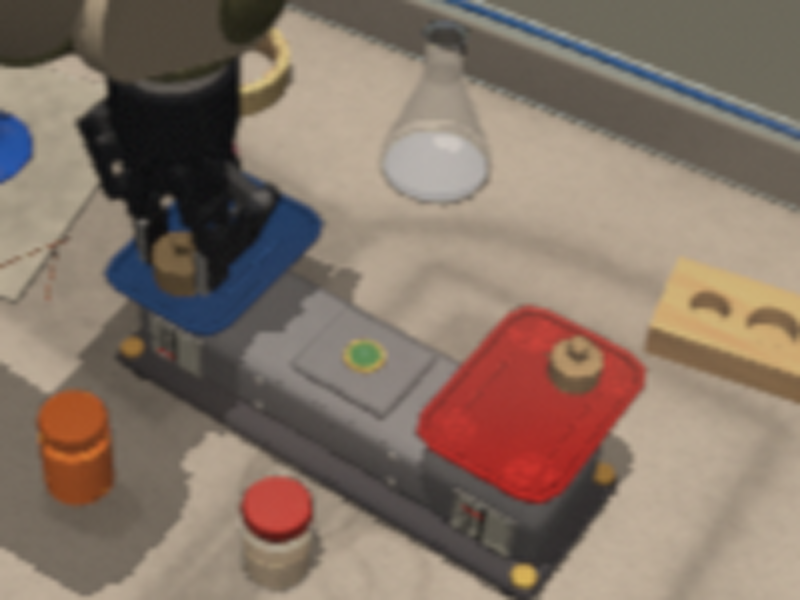

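The large mass has pushed the blue pan down and the red pan has risen. Lowering to the stop and releasing gently.

{"method": "arm_command", "body": {
  "deltas": [
    {"rx": 0, "ry": 0, "rz": 0, "dx": 0, "dy": 0, "dz": 0.001, "fingers": 0.03},
    {"rx": 0, "ry": 0, "rz": 0, "dx": 0, "dy": 0, "dz": 0.001, "fingers": 0.03},
    {"rx": 0, "ry": 0, "rz": 0, "dx": 0, "dy": 0, "dz": 0.001, "fingers": 0.03},
    {"rx": 0, "ry": 0, "rz": 0, "dx": 0, "dy": 0, "dz": 0, "fingers": 0.03}
  ]
}}

```text
time_s: 14.5
position: [0.538, 0.1027, 0.0963]
tool_rot: [[-0.997, 0.083, -0.0], [0.083, 0.997, 0.0], [0.0, 0.0, -1.0]]
ft_force: [-0.1, 0.2, 0.2]
grip_width: 0.0363
gripper_force: 30.4
```

{"method": "arm_command", "body": {
  "deltas": [
    {"rx": 0, "ry": 0, "rz": 0, "dx": 0, "dy": 0, "dz": 0.001, "fingers": 0.03},
    {"rx": 0, "ry": 0, "rz": 0, "dx": 0, "dy": 0, "dz": 0, "fingers": 0.04},
    {"rx": 0, "ry": 0, "rz": 0, "dx": 0, "dy": 0, "dz": 0, "fingers": 0.047},
    {"rx": 0, "ry": 0, "rz": 0, "dx": 0, "dy": 0, "dz": 0, "fingers": 0.055},
    {"rx": 0, "ry": 0, "rz": 0, "dx": 0, "dy": 0, "dz": 0, "fingers": 0.055},
    {"rx": 0, "ry": 0, "rz": 0, "dx": 0, "dy": 0, "dz": -0.01, "fingers": 0.055},
    {"rx": 0, "ry": 0, "rz": 0, "dx": 0, "dy": 0, "dz": -0.03, "fingers": 0.055},
    {"rx": 0, "ry": 0, "rz": 0, "dx": 0, "dy": 0, "dz": -0.03, "fingers": 0.055},
    {"rx": 0, "ry": 0, "rz": 0, "dx": 0, "dy": 0, "dz": 0, "fingers": 0.055}
  ]
}}

```text
time_s: 15.4
position: [0.5398, 0.1027, 0.1698]
tool_rot: [[-0.997, 0.083, 0.008], [0.083, 0.997, -0.0], [-0.008, 0.0, -1.0]]
ft_force: [0.0, 0.6, -0.6]
grip_width: 0.0553
gripper_force: 0.0
```

```bash
python3 - <<'E'
from h import *
st()
S=env.get_image("scene");T=env.get_image("top")
cv2.imwrite("pics/a7.png",cv2.resize(S["color"][120:270,180:380],(800,600),interpolation=cv2.INTER_CUBIC))
for bb in blobs(T,*BRASS,(300,170,345,240)): print(bb[0],bb[1],bb[2],b(onz(T,bb[1],.134)),b(onz(T,bb[3],.134)))
for bb in blobs(T,*RED,(295,165,350,245)): print("red",bb[0],bb[1],bb[2],b(onz(T,bb[1],.119)))
E
```

```text
t 15.4 bal-frame tcp [-0.0286  0.1155] 0.1698 yaw err(rad about tool z) 0.0005 ft [ 0.   0.6 -0.6] w 0.0553 gf 0.0 tilt [ 0.0081 -0.0002]
1039.0 [322.  204.5] ((69.0, 44.0), 90.0) [ 0.00095366 -0.11910649] [ 0.00095366 -0.11910649]
109.0 [324. 193.] ((12.0, 12.0), 90.0) [ 0.02993715 -0.12234005] [ 0.02999737 -0.12281991]
red 1710.5 [319.20675659 205.08828735] ((36.66000747680664, 50.66461181640625), 3.468229293823242) [-4.97193206e-06 -1.14084802e-01]
```

View pics/a7.png

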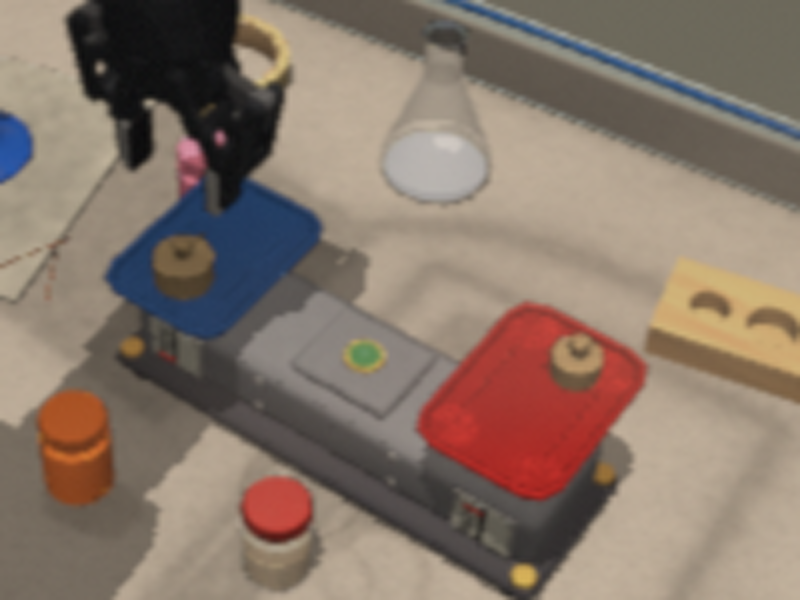

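Large mass upright at the front of the blue pan; the small one stands at the rear of the raised red pan. Moving over the small mass.

{"method": "arm_command", "body": {
  "deltas": [
    {"rx": 0, "ry": 0, "rz": 0, "dx": -0.005, "dy": -0.022, "dz": 0, "fingers": 0.045},
    {"rx": 0, "ry": 0, "rz": 0, "dx": -0.009, "dy": -0.036, "dz": 0, "fingers": 0.045},
    {"rx": 0, "ry": 0, "rz": 0, "dx": -0.009, "dy": -0.036, "dz": 0, "fingers": 0.045},
    {"rx": 0, "ry": 0, "rz": 0, "dx": -0.009, "dy": -0.036, "dz": 0, "fingers": 0.045},
    {"rx": 0, "ry": 0, "rz": 0, "dx": -0.009, "dy": -0.036, "dz": 0, "fingers": 0.045},
    {"rx": 0, "ry": 0, "rz": 0, "dx": -0.009, "dy": -0.036, "dz": 0, "fingers": 0.045},
    {"rx": 0, "ry": 0, "rz": 0, "dx": -0.0105, "dy": -0.0362, "dz": 0, "fingers": 0.045},
    {"rx": 0, "ry": 0, "rz": 0, "dx": 0, "dy": 0, "dz": 0, "fingers": 0.045},
    {"rx": 0, "ry": 0, "rz": 0, "dx": 0, "dy": 0, "dz": 0, "fingers": 0.045}
  ]
}}

```text
time_s: 16.4
position: [0.5781, -0.14, 0.1641]
tool_rot: [[-0.996, 0.084, -0.002], [0.084, 0.996, 0.001], [0.002, 0.001, -1.0]]
ft_force: [0.2, 0.6, -0.1]
grip_width: 0.0452
gripper_force: 0.0
```

```bash
python3 - <<'E'
from h import *
st()
E
```

```text
t 16.4 bal-frame tcp [ 0.0297 -0.1232] 0.1641 yaw err(rad about tool z) -0.0011 ft [ 0.2  0.6 -0.1] w 0.0452 gf 0.0 tilt [-0.0022  0.0013]
```

{"method": "arm_command", "body": {
  "deltas": [
    {"rx": 0, "ry": 0, "rz": 0, "dx": 0, "dy": 0, "dz": 0.015, "fingers": 0.045},
    {"rx": 0, "ry": 0, "rz": 0, "dx": 0, "dy": 0, "dz": 0.015, "fingers": 0.045},
    {"rx": 0, "ry": 0, "rz": 0, "dx": 0, "dy": 0, "dz": 0.01, "fingers": 0.045},
    {"rx": 0, "ry": 0, "rz": 0, "dx": 0, "dy": 0, "dz": 0.005, "fingers": 0.045},
    {"rx": 0, "ry": 0, "rz": 0, "dx": 0, "dy": 0, "dz": 0, "fingers": 0.045},
    {"rx": 0, "ry": 0, "rz": 0, "dx": 0, "dy": 0, "dz": 0, "fingers": 0.04},
    {"rx": 0, "ry": 0, "rz": 0, "dx": 0, "dy": 0, "dz": 0, "fingers": 0.035},
    {"rx": 0, "ry": 0, "rz": 0, "dx": 0, "dy": 0, "dz": 0, "fingers": 0.024},
    {"rx": 0, "ry": 0, "rz": 0, "dx": 0, "dy": 0, "dz": 0, "fingers": 0.024},
    {"rx": 0, "ry": 0, "rz": 0, "dx": 0, "dy": 0, "dz": 0, "fingers": 0.024},
    {"rx": 0, "ry": 0, "rz": 0, "dx": 0, "dy": 0, "dz": 0, "fingers": 0.024}
  ],
  "squeeze": 25
}}

```text
time_s: 17.5
position: [0.5787, -0.1398, 0.1204]
tool_rot: [[-0.997, 0.083, 0.0], [0.083, 0.997, -0.0], [-0.0, -0.0, -1.0]]
ft_force: [-0.5, -0.3, -0.3]
grip_width: 0.0284
gripper_force: 25.2
```

```bash
python3 - <<'E'
from h import *
st()
S=env.get_image("scene")
cv2.imwrite("pics/a8.png",cv2.resize(S["color"][180:255,270:370],(800,600),interpolation=cv2.INTER_CUBIC))
E
```

```text
t 17.5 bal-frame tcp [ 0.0302 -0.1229] 0.1204 yaw err(rad about tool z) 0.0002 ft [-0.5 -0.3 -0.3] w 0.0284 gf 25.2 tilt [ 0.0002 -0.    ]
```

View pics/a8.png

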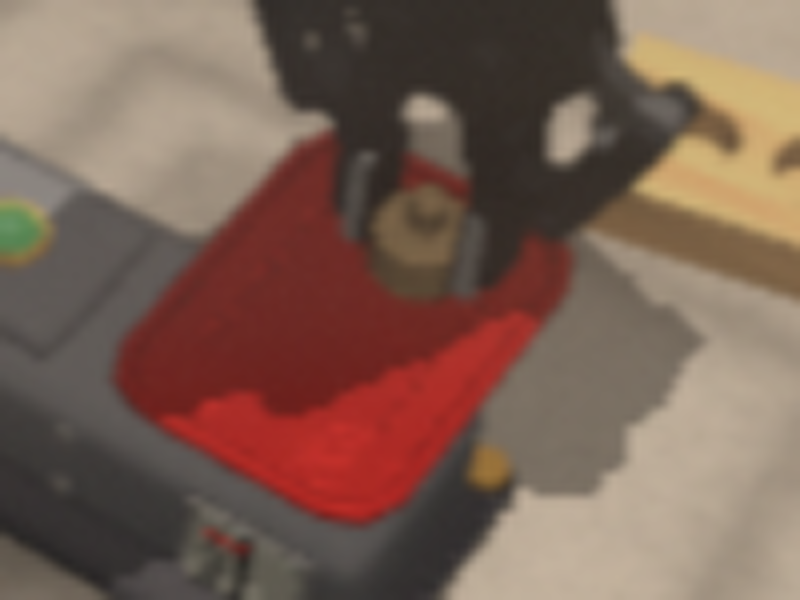

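{"method": "arm_command", "body": {
  "deltas": [
    {"rx": 0, "ry": 0, "rz": 0, "dx": 0, "dy": 0, "dz": -0.005, "fingers": 0.024},
    {"rx": 0, "ry": 0, "rz": 0, "dx": 0, "dy": 0, "dz": -0.015, "fingers": 0.024},
    {"rx": 0, "ry": 0, "rz": 0, "dx": 0, "dy": 0, "dz": -0.02, "fingers": 0.024},
    {"rx": 0, "ry": 0, "rz": 0, "dx": 0, "dy": 0.017, "dz": -0.01, "fingers": 0.024},
    {"rx": 0, "ry": 0, "rz": 0, "dx": 0, "dy": 0.028, "dz": 0, "fingers": 0.024},
    {"rx": 0, "ry": 0, "rz": 0, "dx": 0, "dy": 0.034, "dz": 0, "fingers": 0.024},
    {"rx": 0, "ry": 0, "rz": 0, "dx": 0, "dy": 0.034, "dz": 0, "fingers": 0.024},
    {"rx": 0, "ry": 0, "rz": 0, "dx": 0, "dy": 0.034, "dz": 0, "fingers": 0.024},
    {"rx": 0, "ry": 0, "rz": 0, "dx": 0, "dy": 0.034, "dz": 0, "fingers": 0.024},
    {"rx": 0, "ry": 0, "rz": 0, "dx": 0, "dy": 0.03, "dz": 0, "fingers": 0.024},
    {"rx": 0, "ry": 0, "rz": 0, "dx": 0, "dy": 0.018, "dz": 0, "fingers": 0.024},
    {"rx": 0, "ry": 0, "rz": 0, "dx": 0, "dy": 0.009, "dz": 0, "fingers": 0.024}
  ]
}}

```text
time_s: 18.75
position: [0.5978, 0.0999, 0.1703]
tool_rot: [[-0.997, 0.08, -0.001], [0.08, 0.997, 0.0], [0.001, 0.0, -1.0]]
ft_force: [1.6, -0.3, -0.7]
grip_width: 0.0284
gripper_force: 25.1
```

{"method": "arm_command", "body": {
  "deltas": [
    {"rx": 0, "ry": 0, "rz": 0, "dx": 0, "dy": 0, "dz": 0.01, "fingers": 0.024},
    {"rx": 0, "ry": 0, "rz": 0, "dx": 0, "dy": 0, "dz": 0.02, "fingers": 0.024},
    {"rx": 0, "ry": 0, "rz": 0, "dx": 0, "dy": 0, "dz": 0.02, "fingers": 0.024},
    {"rx": 0, "ry": 0, "rz": 0, "dx": 0, "dy": 0, "dz": 0.01, "fingers": 0.024},
    {"rx": 0, "ry": 0, "rz": 0, "dx": 0, "dy": 0, "dz": 0.006, "fingers": 0.024},
    {"rx": 0, "ry": 0, "rz": 0, "dx": 0, "dy": 0, "dz": 0.004, "fingers": 0.024},
    {"rx": 0, "ry": 0, "rz": 0, "dx": 0, "dy": 0, "dz": 0.001, "fingers": 0.024},
    {"rx": 0, "ry": 0, "rz": 0, "dx": 0, "dy": 0, "dz": 0, "fingers": 0.024},
    {"rx": 0, "ry": 0, "rz": 0, "dx": 0, "dy": 0, "dz": 0, "fingers": 0.024}
  ]
}}

```text
time_s: 19.65
position: [0.5986, 0.0974, 0.0999]
tool_rot: [[-0.997, 0.083, 0.001], [0.083, 0.997, -0.0], [-0.001, 0.0, -1.0]]
ft_force: [-0.5, -0.5, -1.1]
grip_width: 0.0281
gripper_force: 25.1
```

```bash
python3 - <<'E'
from h import *
st()
E
```

```text
t 19.65 bal-frame tcp [0.0303 0.1151] 0.0999 yaw err(rad about tool z) 0.0004 ft [-0.5 -0.5 -1.1] w 0.0281 gf 25.1 tilt [ 0.0011 -0.0001]
```

{"method": "arm_command", "body": {
  "deltas": [
    {"rx": 0, "ry": 0, "rz": 0, "dx": 0, "dy": 0, "dz": 0.001, "fingers": 0.024},
    {"rx": 0, "ry": 0, "rz": 0, "dx": 0, "dy": 0, "dz": 0.001, "fingers": 0.024},
    {"rx": 0, "ry": 0, "rz": 0, "dx": 0, "dy": 0, "dz": 0.001, "fingers": 0.024},
    {"rx": 0, "ry": 0, "rz": 0, "dx": 0, "dy": 0, "dz": 0, "fingers": 0.024},
    {"rx": 0, "ry": 0, "rz": 0, "dx": 0, "dy": 0, "dz": 0, "fingers": 0.024}
  ]
}}

```text
time_s: 20.15
position: [0.5985, 0.0975, 0.0976]
tool_rot: [[-0.997, 0.083, 0.001], [0.083, 0.997, -0.0], [-0.001, -0.0, -1.0]]
ft_force: [-2.6, -0.7, 8.9]
grip_width: 0.0282
gripper_force: 25.9
```

Firm contact with the stop; release, then go to the jar.

{"method": "arm_command", "body": {
  "deltas": [
    {"rx": 0, "ry": 0, "rz": 0, "dx": 0, "dy": 0, "dz": -0.001, "fingers": 0.024},
    {"rx": 0, "ry": 0, "rz": 0, "dx": 0, "dy": 0, "dz": 0, "fingers": 0.032},
    {"rx": 0, "ry": 0, "rz": 0, "dx": 0, "dy": 0, "dz": 0, "fingers": 0.042},
    {"rx": 0, "ry": 0, "rz": 0, "dx": 0, "dy": 0, "dz": 0, "fingers": 0.046},
    {"rx": 0, "ry": 0, "rz": 0, "dx": 0, "dy": 0, "dz": 0, "fingers": 0.046},
    {"rx": 0, "ry": 0, "rz": 0, "dx": 0, "dy": 0, "dz": -0.01, "fingers": 0.046},
    {"rx": 0, "ry": 0, "rz": 0, "dx": 0, "dy": 0, "dz": -0.03, "fingers": 0.046},
    {"rx": 0, "ry": 0, "rz": 0, "dx": 0, "dy": 0, "dz": -0.04, "fingers": 0.046},
    {"rx": 0, "ry": 0, "rz": 0, "dx": 0, "dy": 0, "dz": -0.03, "fingers": 0.07}
  ]
}}

```text
time_s: 21.05
position: [0.5986, 0.0975, 0.2104]
tool_rot: [[-0.997, 0.083, 0.003], [0.083, 0.997, -0.0], [-0.003, 0.0, -1.0]]
ft_force: [0.1, 0.0, 0.4]
grip_width: 0.0593
gripper_force: 0.0
```

{"method": "arm_command", "body": {
  "deltas": [
    {"rx": 0, "ry": 0, "rz": 0, "dx": 0.025, "dy": -0.025, "dz": 0, "fingers": 0.07},
    {"rx": 0, "ry": 0, "rz": 0, "dx": 0.03, "dy": -0.03, "dz": 0, "fingers": 0.07},
    {"rx": 0, "ry": 0, "rz": 0, "dx": 0.03, "dy": -0.03, "dz": 0, "fingers": 0.07},
    {"rx": 0, "ry": 0, "rz": 0, "dx": 0.03, "dy": -0.025, "dz": 0, "fingers": 0.07},
    {"rx": 0, "ry": 0, "rz": 0, "dx": 0.03, "dy": -0.025, "dz": 0, "fingers": 0.07},
    {"rx": 0, "ry": 0, "rz": 0, "dx": 0, "dy": 0, "dz": 0, "fingers": 0.07},
    {"rx": 0, "ry": 0, "rz": 0, "dx": 0, "dy": 0, "dz": 0, "fingers": 0.07}
  ]
}}

```text
time_s: 21.75
position: [0.4428, -0.0254, 0.2083]
tool_rot: [[-0.996, 0.084, 0.002], [0.084, 0.996, -0.0], [-0.002, -0.0, -1.0]]
ft_force: [0.7, -0.2, 0.3]
grip_width: 0.07
gripper_force: 0.0
```

```bash
python3 - <<'E'
from h import *
st()
S=env.get_image("scene");T=env.get_image("top")
o=np.hstack([cv2.resize(S["color"][130:290,180:340],(400,400),interpolation=cv2.INTER_CUBIC),cv2.resize(T["color"][130:290,190:350],(400,400),interpolation=cv2.INTER_CUBIC)])
cv2.imwrite("pics/a9.png",o)
E
```

```text
t 21.75 bal-frame tcp [-0.1147 -0.0202] 0.2083 yaw err(rad about tool z) -0.001 ft [ 0.7 -0.2  0.3] w 0.07 gf 0.0 tilt [ 0.0018 -0.0004]
```

View pics/a9.png

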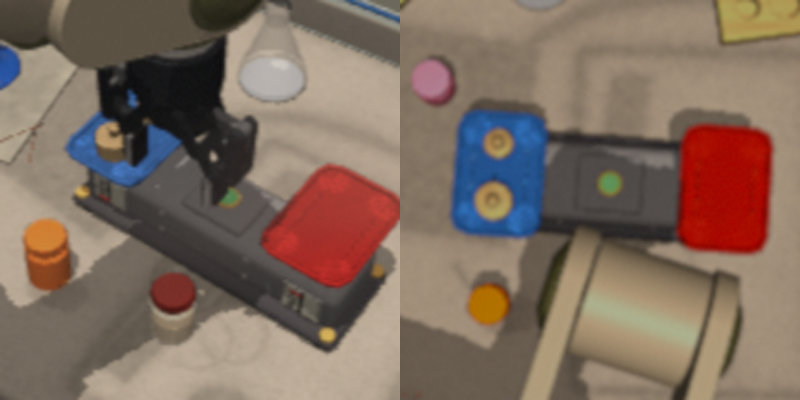

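Both masses stand upright on the blue pan; the jar stands on the bench under the gripper. Taking the jar.

{"method": "arm_command", "body": {
  "deltas": [
    {"rx": 0, "ry": 0, "rz": 0, "dx": 0, "dy": 0, "dz": 0.04, "fingers": 0.07},
    {"rx": 0, "ry": 0, "rz": 0, "dx": 0, "dy": 0, "dz": 0.04, "fingers": 0.07},
    {"rx": 0, "ry": 0, "rz": 0, "dx": 0, "dy": 0, "dz": 0.04, "fingers": 0.07},
    {"rx": 0, "ry": 0, "rz": 0, "dx": 0, "dy": 0, "dz": 0.03, "fingers": 0.07},
    {"rx": 0, "ry": 0, "rz": 0, "dx": 0, "dy": 0, "dz": 0.025, "fingers": 0.07},
    {"rx": 0, "ry": 0, "rz": 0, "dx": 0, "dy": 0, "dz": 0.016, "fingers": 0.07},
    {"rx": 0, "ry": 0, "rz": 0, "dx": 0, "dy": 0, "dz": 0, "fingers": 0.055},
    {"rx": 0, "ry": 0, "rz": 0, "dx": 0, "dy": 0, "dz": 0, "fingers": 0.048},
    {"rx": 0, "ry": 0, "rz": 0, "dx": 0, "dy": 0, "dz": 0, "fingers": 0.035},
    {"rx": 0, "ry": 0, "rz": 0, "dx": 0, "dy": 0, "dz": 0, "fingers": 0.035},
    {"rx": 0, "ry": 0, "rz": 0, "dx": 0, "dy": 0, "dz": 0, "fingers": 0.035},
    {"rx": 0, "ry": 0, "rz": 0, "dx": 0, "dy": 0, "dz": 0, "fingers": 0.035}
  ],
  "squeeze": 30
}}

```text
time_s: 23.05
position: [0.4431, -0.0251, 0.0169]
tool_rot: [[-0.997, 0.083, 0.001], [0.083, 0.997, -0.0], [-0.001, -0.0, -1.0]]
ft_force: [0.6, 1.7, 5.9]
grip_width: 0.0431
gripper_force: 30.9
```

{"method": "arm_command", "body": {
  "deltas": [
    {"rx": 0, "ry": 0, "rz": 0, "dx": 0, "dy": 0, "dz": -0.01, "fingers": 0.035},
    {"rx": 0, "ry": 0, "rz": 0, "dx": 0, "dy": 0, "dz": -0.02, "fingers": 0.035},
    {"rx": 0, "ry": 0, "rz": 0, "dx": 0, "dy": 0, "dz": -0.03, "fingers": 0.035},
    {"rx": 0, "ry": 0, "rz": 0, "dx": 0, "dy": 0, "dz": -0.03, "fingers": 0.035},
    {"rx": 0, "ry": 0, "rz": 0, "dx": 0, "dy": 0, "dz": -0.03, "fingers": 0.035},
    {"rx": 0, "ry": 0, "rz": 0, "dx": 0, "dy": 0, "dz": -0.025, "fingers": 0.035},
    {"rx": 0, "ry": 0, "rz": 0, "dx": 0, "dy": 0, "dz": -0.01, "fingers": 0.035},
    {"rx": 0, "ry": 0, "rz": 0, "dx": 0, "dy": 0, "dz": 0, "fingers": 0.035}
  ]
}}

```text
time_s: 23.85
position: [0.4429, -0.0252, 0.1722]
tool_rot: [[-0.997, 0.083, 0.002], [0.083, 0.997, -0.001], [-0.002, -0.001, -1.0]]
ft_force: [-0.2, -0.3, -1.2]
grip_width: 0.0432
gripper_force: 30.9
```

```bash
python3 - <<'E'
from h import *
st()
E
```

```text
t 23.85 bal-frame tcp [-0.1147 -0.02  ] 0.1722 yaw err(rad about tool z) 0.0004 ft [-0.2 -0.3 -1.2] w 0.0432 gf 30.9 tilt [ 0.0021 -0.0008]
```

{"method": "arm_command", "body": {
  "deltas": [
    {"rx": 0, "ry": 0, "rz": 0, "dx": -0.01, "dy": -0.008, "dz": 0, "fingers": 0.035},
    {"rx": 0, "ry": 0, "rz": 0, "dx": -0.02, "dy": -0.017, "dz": 0, "fingers": 0.035},
    {"rx": 0, "ry": 0, "rz": 0, "dx": -0.025, "dy": -0.02, "dz": 0, "fingers": 0.035},
    {"rx": 0, "ry": 0, "rz": 0, "dx": -0.025, "dy": -0.02, "dz": 0, "fingers": 0.035},
    {"rx": 0, "ry": 0, "rz": 0, "dx": -0.02, "dy": -0.018, "dz": 0, "fingers": 0.035},
    {"rx": 0, "ry": 0, "rz": 0, "dx": -0.0147, "dy": -0.012, "dz": 0, "fingers": 0.035},
    {"rx": 0, "ry": 0, "rz": 0, "dx": 0, "dy": 0, "dz": 0, "fingers": 0.035},
    {"rx": 0, "ry": 0, "rz": 0, "dx": 0, "dy": 0, "dz": 0.01, "fingers": 0.035},
    {"rx": 0, "ry": 0, "rz": 0, "dx": 0, "dy": 0, "dz": 0.015, "fingers": 0.035},
    {"rx": 0, "ry": 0, "rz": 0, "dx": 0, "dy": 0, "dz": 0.01, "fingers": 0.035},
    {"rx": 0, "ry": 0, "rz": 0, "dx": 0, "dy": 0, "dz": 0.002, "fingers": 0.035},
    {"rx": 0, "ry": 0, "rz": 0, "dx": 0, "dy": 0, "dz": 0.002, "fingers": 0.035}
  ]
}}

```text
time_s: 25.05
position: [0.5489, -0.1289, 0.1322]
tool_rot: [[-0.997, 0.082, -0.0], [0.082, 0.997, 0.0], [0.001, 0.0, -1.0]]
ft_force: [-0.8, 0.7, 0.1]
grip_width: 0.0431
gripper_force: 30.9
```

{"method": "arm_command", "body": {
  "deltas": [
    {"rx": 0, "ry": 0, "rz": 0, "dx": 0, "dy": 0, "dz": 0.002, "fingers": 0.035},
    {"rx": 0, "ry": 0, "rz": 0, "dx": 0, "dy": 0, "dz": 0.002, "fingers": 0.035},
    {"rx": 0, "ry": 0, "rz": 0, "dx": 0, "dy": 0, "dz": 0.002, "fingers": 0.035},
    {"rx": 0, "ry": 0, "rz": 0, "dx": 0, "dy": 0, "dz": 0.002, "fingers": 0.035},
    {"rx": 0, "ry": 0, "rz": 0, "dx": 0, "dy": 0, "dz": 0.002, "fingers": 0.035},
    {"rx": 0, "ry": 0, "rz": 0, "dx": 0, "dy": 0, "dz": 0, "fingers": 0.035},
    {"rx": 0, "ry": 0, "rz": 0, "dx": 0, "dy": 0, "dz": 0, "fingers": 0.035},
    {"rx": 0, "ry": 0, "rz": 0, "dx": 0, "dy": 0, "dz": 0, "fingers": 0.035}
  ]
}}

```text
time_s: 25.85
position: [0.5492, -0.1293, 0.1224]
tool_rot: [[-0.997, 0.083, 0.0], [0.083, 0.997, -0.0], [-0.0, -0.0, -1.0]]
ft_force: [-0.1, 1.4, 0.9]
grip_width: 0.0431
gripper_force: 30.9
```

```bash
python3 - <<'E'
from h import *
st()
S=env.get_image("scene")
cv2.imwrite("pics/a10.png",cv2.resize(S["color"][130:265,190:370],(800,600),interpolation=cv2.INTER_CUBIC))
E
```

```text
t 25.85 bal-frame tcp [-1.000e-04 -1.149e-01] 0.1224 yaw err(rad about tool z) 0.0003 ft [-0.1  1.4  0.9] w 0.0431 gf 30.9 tilt [ 0.0002 -0.0001]
```

View pics/a10.png

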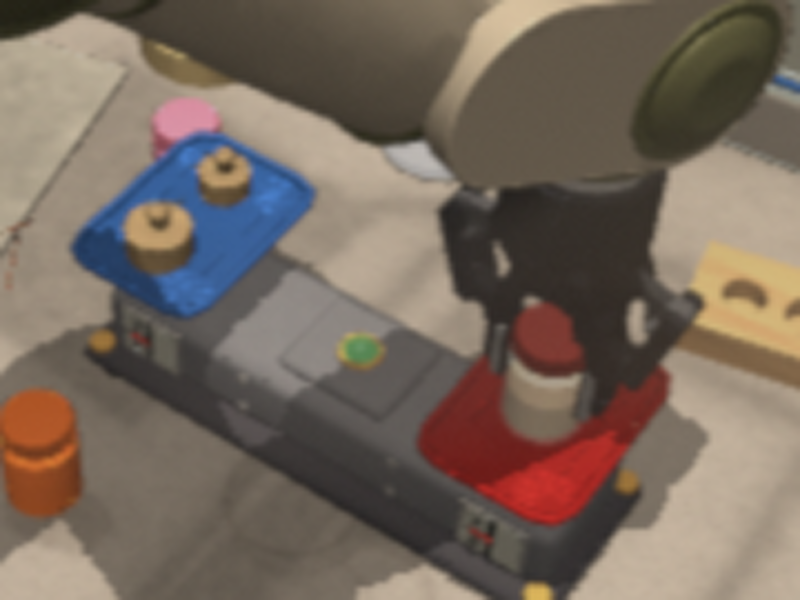

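The jar is seated at the centre of the red pan, and the pans are about level. Release, withdraw, and wait for it to settle.

{"method": "arm_command", "body": {
  "deltas": [
    {"rx": 0, "ry": 0, "rz": 0, "dx": 0, "dy": 0, "dz": 0, "fingers": 0.044},
    {"rx": 0, "ry": 0, "rz": 0, "dx": 0, "dy": 0, "dz": 0, "fingers": 0.05},
    {"rx": 0, "ry": 0, "rz": 0, "dx": 0, "dy": 0, "dz": 0, "fingers": 0.06},
    {"rx": 0, "ry": 0, "rz": 0, "dx": 0, "dy": 0, "dz": 0, "fingers": 0.07},
    {"rx": 0, "ry": 0, "rz": 0, "dx": 0, "dy": 0, "dz": 0, "fingers": 0.07},
    {"rx": 0, "ry": 0, "rz": 0, "dx": 0, "dy": 0, "dz": -0.01, "fingers": 0.07},
    {"rx": 0, "ry": 0, "rz": 0, "dx": 0, "dy": 0, "dz": -0.025, "fingers": 0.07},
    {"rx": 0, "ry": 0, "rz": 0, "dx": 0, "dy": 0, "dz": -0.035, "fingers": 0.07},
    {"rx": 0, "ry": 0, "rz": 0, "dx": 0, "dy": 0, "dz": -0.035, "fingers": 0.07},
    {"rx": 0, "ry": 0, "rz": 0, "dx": 0, "dy": 0, "dz": -0.03, "fingers": 0.07},
    {"rx": 0, "ry": 0, "rz": 0, "dx": 0, "dy": 0, "dz": 0, "fingers": 0.07}
  ]
}}

```text
time_s: 27.0
position: [0.5503, -0.1297, 0.2624]
tool_rot: [[-0.997, 0.083, 0.008], [0.083, 0.997, -0.004], [-0.008, -0.003, -1.0]]
ft_force: [0.2, -0.7, 0.6]
grip_width: 0.0701
gripper_force: 0.0
```

{"method": "arm_command", "body": {
  "deltas": [
    {"rx": 0, "ry": 0, "rz": 0, "dx": 0.03, "dy": -0.02, "dz": 0, "fingers": 0.07},
    {"rx": 0, "ry": 0, "rz": 0, "dx": 0.04, "dy": -0.03, "dz": 0, "fingers": 0.07},
    {"rx": 0, "ry": 0, "rz": 0, "dx": 0.04, "dy": -0.03, "dz": 0, "fingers": 0.07},
    {"rx": 0, "ry": 0, "rz": 0, "dx": 0.04, "dy": -0.03, "dz": 0, "fingers": 0.07},
    {"rx": 0, "ry": 0, "rz": 0, "dx": 0.03, "dy": -0.03, "dz": 0, "fingers": 0.07},
    {"rx": 0, "ry": 0, "rz": 0, "dx": 0, "dy": 0, "dz": 0, "fingers": 0.07},
    {"rx": 0, "ry": 0, "rz": 0, "dx": 0, "dy": 0, "dz": 0, "fingers": 0.07},
    {"rx": 0, "ry": 0, "rz": 0, "dx": 0, "dy": 0, "dz": 0, "fingers": 0.07},
    {"rx": 0, "ry": 0, "rz": 0, "dx": 0, "dy": 0, "dz": 0, "fingers": 0.07},
    {"rx": 0, "ry": 0, "rz": 0, "dx": 0, "dy": 0, "dz": 0, "fingers": 0.07},
    {"rx": 0, "ry": 0, "rz": 0, "dx": 0, "dy": 0, "dz": 0, "fingers": 0.07},
    {"rx": 0, "ry": 0, "rz": 0, "dx": 0, "dy": 0, "dz": 0, "fingers": 0.07}
  ]
}}

```text
time_s: 28.2
position: [0.3584, -0.2537, 0.2573]
tool_rot: [[-0.997, 0.082, -0.0], [0.082, 0.997, 0.0], [0.0, 0.0, -1.0]]
ft_force: [-0.7, -0.9, -0.3]
grip_width: 0.0702
gripper_force: 0.0
```

{"method": "arm_command", "body": {
  "deltas": [
    {"rx": 0, "ry": 0, "rz": 0, "dx": 0, "dy": 0, "dz": 0, "fingers": 0.07},
    {"rx": 0, "ry": 0, "rz": 0, "dx": 0, "dy": 0, "dz": 0, "fingers": 0.07},
    {"rx": 0, "ry": 0, "rz": 0, "dx": 0, "dy": 0, "dz": 0, "fingers": 0.07},
    {"rx": 0, "ry": 0, "rz": 0, "dx": 0, "dy": 0, "dz": 0, "fingers": 0.07},
    {"rx": 0, "ry": 0, "rz": 0, "dx": 0, "dy": 0, "dz": 0, "fingers": 0.07},
    {"rx": 0, "ry": 0, "rz": 0, "dx": 0, "dy": 0, "dz": 0, "fingers": 0.07},
    {"rx": 0, "ry": 0, "rz": 0, "dx": 0, "dy": 0, "dz": 0, "fingers": 0.07},
    {"rx": 0, "ry": 0, "rz": 0, "dx": 0, "dy": 0, "dz": 0, "fingers": 0.07},
    {"rx": 0, "ry": 0, "rz": 0, "dx": 0, "dy": 0, "dz": 0, "fingers": 0.07},
    {"rx": 0, "ry": 0, "rz": 0, "dx": 0, "dy": 0, "dz": 0, "fingers": 0.07},
    {"rx": 0, "ry": 0, "rz": 0, "dx": 0, "dy": 0, "dz": 0, "fingers": 0.07},
    {"rx": 0, "ry": 0, "rz": 0, "dx": 0, "dy": 0, "dz": 0, "fingers": 0.07}
  ]
}}

```text
time_s: 29.4
position: [0.3582, -0.2539, 0.2573]
tool_rot: [[-0.997, 0.083, -0.0], [0.083, 0.997, -0.0], [0.0, -0.0, -1.0]]
ft_force: [-0.3, -0.6, 0.4]
grip_width: 0.0698
gripper_force: 0.0
```

```bash
python3 - <<'E'
from h import *
st()
S=env.get_image("scene");T=env.get_image("top")
o=np.hstack([cv2.resize(S["color"][120:280,190:350],(400,400),interpolation=cv2.INTER_CUBIC),cv2.resize(T["color"][95:255,190:350],(400,400),interpolation=cv2.INTER_CUBIC)])
cv2.imwrite("pics/a11.png",o)
for bb in blobs(S,*BLUE,(200,150,265,205))[:1]+blobs(S,*RED,(280,195,345,252))[:1]: print(bb[0],bb[1],bb[2])
E
```

```text
t 29.4 bal-frame tcp [-0.1801 -0.2549] 0.2573 yaw err(rad about tool z) 0.0003 ft [-0.3 -0.6  0.4] w 0.0698 gf 0.0 tilt [-0. -0.]
228.5 [222.89697266 192.44702148] ((35.430171966552734, 11.276700973510742), 17.744670867919922)
378.0 [301.76922607 231.65385437] ((34.7297248840332, 19.473453521728516), 29.74488067626953)
```

View pics/a11.png

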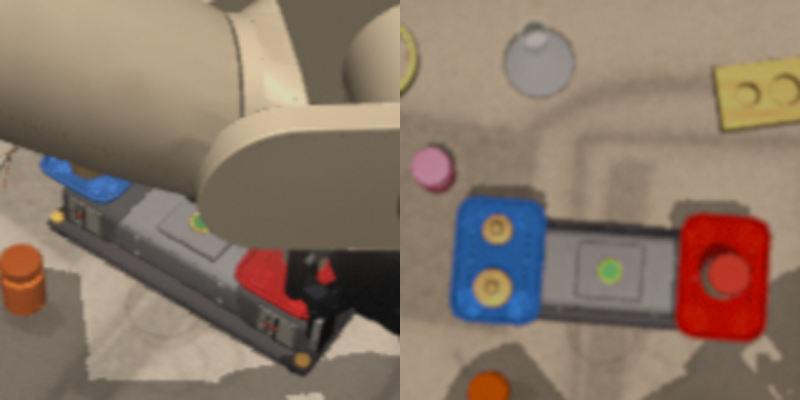

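The top view shows the jar centred on the red pan, both masses on the blue pan, and the flask in place. I let it settle a little more and hand in.

{"method": "arm_command", "body": {
  "deltas": [
    {"rx": 0, "ry": 0, "rz": 0, "dx": 0, "dy": 0, "dz": 0, "fingers": 0.07},
    {"rx": 0, "ry": 0, "rz": 0, "dx": 0, "dy": 0, "dz": 0, "fingers": 0.07},
    {"rx": 0, "ry": 0, "rz": 0, "dx": 0, "dy": 0, "dz": 0, "fingers": 0.07},
    {"rx": 0, "ry": 0, "rz": 0, "dx": 0, "dy": 0, "dz": 0, "fingers": 0.07},
    {"rx": 0, "ry": 0, "rz": 0, "dx": 0, "dy": 0, "dz": 0, "fingers": 0.07},
    {"rx": 0, "ry": 0, "rz": 0, "dx": 0, "dy": 0, "dz": 0, "fingers": 0.07},
    {"rx": 0, "ry": 0, "rz": 0, "dx": 0, "dy": 0, "dz": 0, "fingers": 0.07},
    {"rx": 0, "ry": 0, "rz": 0, "dx": 0, "dy": 0, "dz": 0, "fingers": 0.07},
    {"rx": 0, "ry": 0, "rz": 0, "dx": 0, "dy": 0, "dz": 0, "fingers": 0.07},
    {"rx": 0, "ry": 0, "rz": 0, "dx": 0, "dy": 0, "dz": 0, "fingers": 0.07},
    {"rx": 0, "ry": 0, "rz": 0, "dx": 0, "dy": 0, "dz": 0, "fingers": 0.07},
    {"rx": 0, "ry": 0, "rz": 0, "dx": 0, "dy": 0, "dz": 0, "fingers": 0.07}
  ]
}}

```text
time_s: 30.7
position: [0.3582, -0.2539, 0.2573]
tool_rot: [[-0.997, 0.083, 0.0], [0.083, 0.997, -0.0], [-0.0, -0.0, -1.0]]
ft_force: [0.2, 1.0, -0.0]
grip_width: 0.0698
gripper_force: 0.0
```

```bash
python3 -c "
from rig import env
print(env.close_job())"
```

```text
the job is handed in; nothing more can be done
None
```

The loads are swapped and the job was handed in at about 31 s: in the last pictures the jar stands on the red pan, both brass masses on the blue pan and the flask where it was; the final level was not measured, the dropper bottle was not rechecked, and the hand-in returned no verdict.

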